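Lock a channel-nut anchor into slotted strut against a spring stop

ROBOT

A 6-joint arm with a two-finger parallel gripper is mounted at the origin on a cart in front of the work surface, level with it; the furniture and walls round the work are solid. World frame = base frame: x ahead of the robot, y to its left, z up, the work surface at z = 0. Lengths are in mm, angles in rad, forces in N, time in s.
With the tool pointing down it reaches from about 400 to 925 mm from the base axis. Payload 12.5 kg.
Tool frame: the origin (TCP) lies midway between the tips of the shut fingers; the grasp point (between the pads) lies 19 mm behind it; z points along the fingers, y is the line along which they close (so a half turn about z gives the same grasp; the last joint's range is limited). The gripper opens to 95 mm and grips with 3 to 60 N. Pads are 20 mm wide; open, the fingers measure 119 mm over their backs; the gripper's body (75 mm by 180 mm) begins 59 mm behind the grasp point.
Start: joints at [1.066, 0.491, 1.559, -0, 1.092, -0.106], TCP at [242.681, 575.98, 214.661] pointing down, gripper open.
Joint ranges: [-3.1, 3.1], [-0.84, 2.19], [0.05, 2.79], [-1.13, 4.28], [0.06, 2.93], [-2.69, 2.69]. Speed limits (rad/s): [2.22, 2.22, 2.79, 3.14, 3.14, 3.14].

INTERFACE

Orientations are given as [roll, pitch, yaw] about the fixed x, y, z axes, in that order (R = Rz(yaw) Ry(pitch) Rx(roll)).
In Python, from cell import state, read_camera, camera_info, env gives the robot as it stands.
- The arm moves only by the tool move_arm, never from a script. Its argument "commands" is a list of rows, each a list of 3 entries, a list of its own where there are three numbers: the shift along the world's x, y, z in cm, then the turn, a rotation vector about the world's x, y, z in degrees, then the opening, from 0 (shut) to 1 (fully open). A call has 1 to 10 rows; each row shifts and turns the commanded pose from where the row before left it; what a row does not reach is not made up. A row lasts 1/10 s, in which the tool goes at most 50 mm and 8.59 degrees, less where a joint would pass 70% of its speed; a pose out of reach is approached as far as the arm can. A call with a gripper value outside its range is refused whole. The fingers move at their own pace and stop on an object; the grip force is fixed at half the most. Time passes only in rows, so rows that do not move let the fingers close. It gives the time, the measured TCP pose, the force, the opening and the grip force at its end, in the units of the state.
- state(): the state, without advancing time (a new reading comes with each control period).
- read_camera(name): name is "scene" or "side" or "wrist"; returns the picture (480x640x3 uint8, blue, green, red); there is no depth.
- camera_info(name): a dict with "K" (3x3 intrinsics, pixels), "cam_to_world" (4x4, takes a point from camera to world coordinates). Camera axes: x right, y down, z forward; pixel columns grow to the right and rows downward; lengths in mm; the calibration is good to about 2 mm. The wrist camera is an equidistant fisheye: a pixel r from the principal point sees the ray r / f radians off the axis. A picture is of the moment at which its call begins: read the wrist's pose just before it. camera_info takes no time and is no camera call; for the wrist camera it gives the pose at the moment of the call.
- env.job_done(): hands the job in; it is judged then, once.
The state is a dict: "t": time; "joints": joint angles; "qvel": joint speeds; "tau": joint torques, N m; "eef_pos": TCP position; "tcp_rot": TCP orientation; "ft_force": force on the tool from outside, world axes, zero at the start; "moment": the same for the moment, N m; "opening": opening from 0.0 (shut) to 1.0 (fully open); "grip_force": force on a finger pad.
Only numpy, scipy, OpenCV 4.12 (cv2) and the standard library are available. Lean on these libraries where they do the work, as an engineer would, in place of code of your own. Each camera call takes 0.05 s, during which the arm holds its last target. There are 200 camera calls.

TASK

Lower the brass nut of the orange-winged anchor lengthwise through the strut's slot, clear of the blue stop, and slide it along until its shank has pushed the stop's red spring plunger about half-way in, never to the bottom. Then press it down against the spring strip, turn it a quarter turn clockwise (seen from above) to cross under the lips, and let it up so that its grooves seat on the lips: leave it standing locked, the plunger still pushed in. Do all this gently, and leave the flask and the two bottles beside it alone.

Things in the scene. Friction and masses are not known exactly. Their poses are not given: they have to be found in the camera images.
- anchor: Loose anchor, 0.14 kg, 96 mm tall, upright on the bench at first. Origin: centre of the nut's underside, z up, x along nut and wing. Brass nut 34 (x) x 19 (y) x 9 mm, long foot edges chamfered 1.5 mm; two opposite corners rounded, so inside the strut it turns from lengthwise only clockwise and meets the walls some 6 degrees past a quarter turn. Steel shank 14 mm thick, z 9 to 62 mm.
- anchor_wing (a point): Middle of the anchor's orange wing grip, on its axis, 79 mm above its underside. The wing is 38 mm long (anchor's x), 14 mm thick (anchor's y) and 34 mm high. Two grooves 2.5 mm deep cross the nut's top, 9 to 14.5 mm either side of the axis, for the lips.
- strut: Slotted steel strut fixed on the bench, slot up, 280 mm long, 41 wide, 41 high, yellow end caps, feet 38 mm beyond each end. Origin: centre of its underside, z up, x along the slot towards the half with the stop. Slot 21 mm wide; 36 mm wide inside; the lips turn down, lower edges at z = 34 mm. A nut laid in lengthwise rests on the strip with its underside at z = 30, still held straight by the lips.
- strut_strip (a point): Middle of the top of the dark spring strip inside the strut at rest (30 mm over the strut's underside). It pushes up with about 4.5 N plus 1.5 N per mm pressed and bottoms out hard 8 mm down. The nut can turn only with its underside pressed below 25 mm over the strut's underside; turned and let up, it seats at about 27.5 mm, held up against the lips.
- pin (a joint): Travel of the stop's red plunger (14 mm disc facing -x of the strut, 50.5 mm over its underside), m: 0 free, 0.012 bottomed; 1.5 N plus 0.15 N per mm. The anchor's shank pushes it. Blue stop on top of the strut: its place varies and is not measured; plunger face at strut x = 20 to 75 mm, so x below 0 is clear. Block 45 mm wide, 30 to 60 mm behind the face, 65 mm tall over the bench.
- spare_flask: Stoppered conical flask, 64 mm wide, 121 mm tall, a bystander; origin at the centre of its underside.
- small_bottle: Small amber bottle with dark cap, 46 mm wide, 91 mm tall, a bystander; origin at the centre of its underside.
- white_bottle: White plastic bottle with blue cap, 48 mm wide, 87 mm tall, a bystander; origin at the centre of its underside.
There are look-alikes about, which are no part of the job. Of the things like the anchor, leave any that is turquoise; of the rest the smaller one is meant.

How it is judged (in metres and radians):
On the way, in this order (a step that is already met when the one before it is completed fails the run):
1. the nut is in the slot lengthwise, clear of the plunger (z of anchor in the frame of strut between 0.015 and 0.036 m and y of anchor in the frame of strut between -0.004 and 0.004 m and x of anchor in the frame of strut above -0.14 m and angle between the x axis of anchor and the x axis of strut, either way round below 0.2 rad and value of joint pin below 0.001 m), for 0.1 s.
2. the anchor, in the slot, has pushed the plunger in by over 3 mm (value of joint pin above 0.003 m and z of anchor in the frame of strut below 0.036 m), for 0.1 s.
At the end, for the whole second after the job is handed in: The anchor stands released, at rest and upright (within 0.1 rad) in the strut, its nut square across the slot (within 0.2 rad) and let up with its grooves on the lips (underside 26 to 29.2 mm over the strut's underside), centred on the slot within 4 mm, the plunger still pushed in by over 2 mm (value of joint pin above 0.002 m and z of anchor in the frame of strut between 0.026 and 0.0292 m and y of anchor in the frame of strut between -0.004 and 0.004 m and angle between the x axis of anchor and the y axis of strut, either way round below 0.2 rad and angle between anchor's own z axis and vertical below 0.1 rad and linear speed of anchor below 0.01 m/s); the robot touches nothing.
It fails at once if the anchor is forced against the strut or its spring strip with over 25 N (contact force between anchor and strut above 25 N).
It fails at once if the plunger is driven to the bottom (over 11.5 mm) (value of joint pin above 0.0115 m).
It fails at once if a bottle or the flask is moved by over 20 mm (distance of any of spare_flask, small_bottle, white_bottle from where it was at the start of the episode above 0.02 m).
It also fails if it takes over 64 s, if anything falls off the work surface, if the arm or the gripper's body presses on something with over 40 N, if the wrist force passes 120 N, or if a joint passes its speed limit or range.

## Working session

There is one attempt and no reset: what is moved stays moved. The work goes in short steps, Python scripts to look and compute and a tool call to move; the robot and the scene stay as the last step left them, time stands still between calls to the robot, and variables do not carry over. Pictures are saved under pics/ and viewed, at most 10 in all, crops included, and the job is handed in when it is done.

Besides the shell and the picture viewer there is one more tool, called after "Emit:" as name(argument=value, ...) on one line, values as JSON. move_arm: Moves the arm, as the interface text tells. Its arguments: {"type":"object","properties":{"commands":{"type":"array"}},"required":["commands"]}

```bash
mkdir -p pics
python3 - <<'E'
from cell import *
import cv2,numpy as np
for n in ["scene","side"]:
    cv2.imwrite(f"pics/{n}0.png",read_camera(n))
    c=camera_info(n);print(n,np.round(c["K"],1).tolist(),np.round(c["cam_to_world"],3).tolist())
print(state())
E
```

```text
scene [[607.5, 0.0, 316.1], [0.0, 607.5, 236.8], [0.0, 0.0, 1.0]] [[0.8, -0.45, 0.398, 158.537], [-0.6, -0.588, 0.542, -472.812], [-0.01, -0.672, -0.741, 872.191], [0.0, 0.0, 0.0, 1.0]]
side [[439.7, 0.0, 323.3], [0.0, 439.7, 236.0], [0.0, 0.0, 1.0]] [[0.934, -0.119, 0.336, 305.901], [-0.356, -0.375, 0.856, -634.171], [0.024, -0.919, -0.393, 404.149], [0.0, 0.0, 0.0, 1.0]]
{'t': 0.1, 'joints': array([ 1.06637888e+00,  4.91474469e-01,  1.55941422e+00, -1.33784639e-05,
        1.09172171e+00, -1.05575468e-01]), 'qvel': array([ 2.99967652e-04, -8.06805078e-04, -4.58806960e-03, -5.91013869e-04,
       -1.36358365e-05,  4.29186482e-04]), 'tau': array([ 2.00288196e-03, -6.13618755e+01, -2.58605754e+01,  6.94419653e-02,
        4.69398103e-02, -2.42969531e-05]), 'eef_pos': array([242.57376492, 575.75191124, 214.12675264]), 'tcp_rot': array([-3.14057933e+00, -9.54487268e-05,  2.74275680e+00]), 'ft_force': array([-0.34824103, -0.00154617,  1.13121461]), 'moment': array([-0.00607731, -0.01112115, -0.02411353]), 'grip_force': 0.0, 'opening': 0.9997598820341271}
```

View pics/scene0.png

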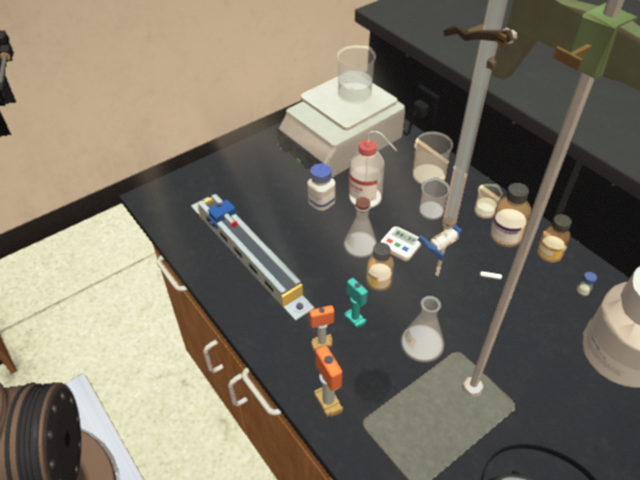

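View pics/side0.png

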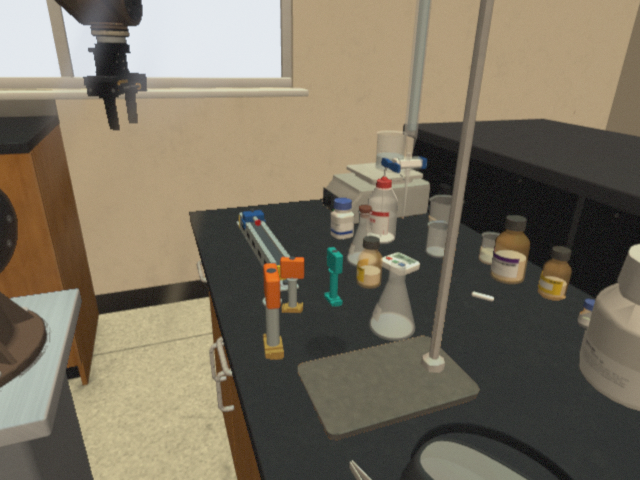

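The small orange anchor is at scene (321,325) with its nut near (321,344). The larger look-alike is at (328,380), and the turquoise one at (357,302). The strut runs from (205,205) to (300,305), with the blue stop near (222,212). I'll enlarge both views.

Run:
```python
import cv2,numpy as np
a=cv2.imread("pics/scene0.png");b=cv2.imread("pics/side0.png")
# scene: strut+anchor 185..345 x 190..360 -> mixed montage
c1=cv2.resize(a[185:325,180:340],None,fx=5,fy=5,interpolation=cv2.INTER_CUBIC)[:600]
c1=cv2.resize(a[190:310,185:345],(800,600),interpolation=cv2.INTER_CUBIC)
cv2.imwrite("pics/c1.png",c1)
c2=cv2.resize(a[295:355,300:350],(400,480),interpolation=cv2.INTER_CUBIC)
c3=cv2.resize(b[250:320,270:320],(400,560),interpolation=cv2.INTER_CUBIC)
m=np.zeros((560,800,3),np.uint8);m[:480,:400]=c2;m[:,400:]=c3
cv2.imwrite("pics/c2.png",m)
```

```text
(no output)
```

View pics/c1.png

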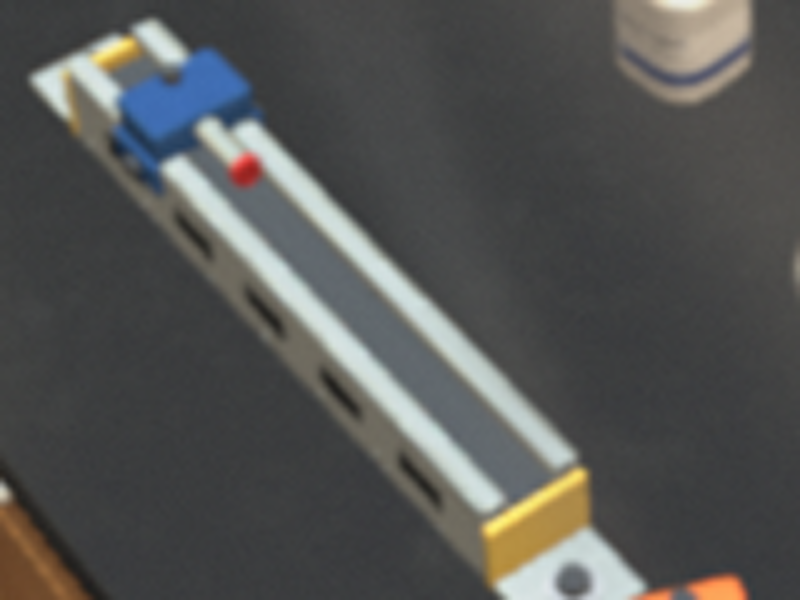

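View pics/c2.png

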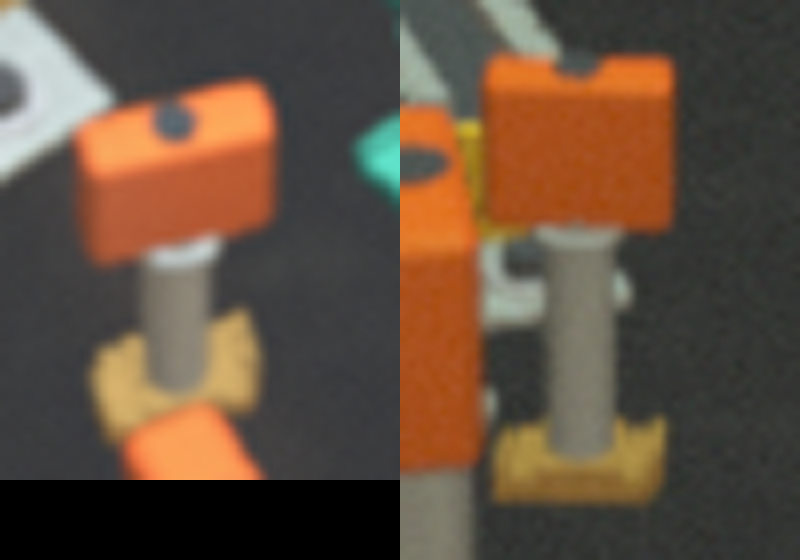

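```bash
cat > h.py <<'E'
from cell import *
import cv2,numpy as np
def ray(n,u,v,info=None):
    c=info or camera_info(n);K=np.array(c["K"]);T=np.array(c["cam_to_world"])
    x=(u-K[0,2])/K[0,0];y=(v-K[1,2])/K[1,1]
    if n=="wrist":
        r=np.hypot(x,y);d=np.array([x/r*np.sin(r),y/r*np.sin(r),np.cos(r)]) if r>1e-9 else np.array([0,0,1.])
    else: d=np.array([x,y,1])
    return T[:3,3],T[:3,:3]@d
def onz(n,u,v,z,info=None):
    o,d=ray(n,u,v,info);return o+d*(z-o[2])/d[2]
def tri(*obs):
    A=0;b=0
    for o,d in obs:
        d=d/np.linalg.norm(d);P=np.eye(3)-np.outer(d,d);A=A+P;b=b+P@o
    return np.linalg.solve(A,b)
E
python3 - <<'E'
from h import *
np.set_printoptions(precision=1,suppress=True)
s=lambda u,v:(300+u/8,295+v/8)
print("top tri",tri(ray("scene",*s(175,122)),ray("side",270+177/8,250+62/8)))
print("top z96",onz("scene",*s(175,122),96),onz("side",270+177/8,250+62/8,96))
for p in [(88,168),(272,132),(78,132),(262,84)]:print("wing",onz("scene",*s(*p),96))
for p in [(95,375),(108,435),(245,312),(260,405)]:print("nut",onz("scene",*s(*p),9))
c=lambda u,v:(185+u/5,190+v/5)
for p in [(484,527),(587,470),(500,508),(570,465),(165,165),(240,125),(68,75),(150,20)]:print("strut41",onz("scene",*c(*p),41))
print("plunger50.5",onz("scene",*c(247,170),50.5))
print("big",onz("scene",325,352,115), "turq",onz("scene",355,284,96))
print(np.array(camera_info("wrist")["cam_to_world"]),camera_info("wrist")["K"])
E
```

```text
top tri [488.9 -35.4  98.9]
top z96 [489.8 -33.7  96. ] [490.9 -29.5  96. ]
wing [469.9 -32.2  96. ]
wing [503.4 -47.   96. ]
wing [473.4 -24.2  96. ]
wing [508.8 -36.9  96. ]
nut [475.1 -25.3   9. ]
nut [468.7 -38.5   9. ]
nut [509.3 -31.9   9. ]
nut [497.9 -51.7   9. ]
strut41 [477.7  63.1  41. ]
strut41 [519.9  61.6  41. ]
strut41 [486.6  66.4  41. ]
strut41 [516.5  66.9  41. ]
strut41 [478.5 276.1  41. ]
strut41 [512.2 276.9  41. ]
strut41 [473.3 340.8  41. ]
strut41 [514.4 348.2  41. ]
plunger50.5 [497.9 246.7  50.5]
big [ 441.1 -105.3  115. ] turq [563.4 -25.1  96. ]
[[  0.4   0.9   0.2 173.8]
 [  0.9  -0.4  -0.1 606.3]
 [ -0.    0.3  -1.  384.9]
 [  0.    0.    0.    1. ]] [[371.6   0.  321.5]
 [  0.  371.6 244.8]
 [  0.    0.    1. ]]
```

Emit:
move_arm(commands=[[[1.8,-4.3,0.5],[0,0,0],1],[[1.8,-4.3,0.5],[0,0,0],1],[[1.8,-4.3,0.5],[0,0,0],1],[[1.8,-4.3,0.5],[0,0,0],1],[[1.8,-4.3,0.5],[0,0,0],1],[[1.8,-4.3,0.5],[0,0,0],1],[[1.8,-4.3,0.5],[0,0,0],1],[[1.8,-4.3,0],[0,0,0],1],[[1.8,-4.3,0],[0,0,0],1],[[0,0,0],[0,0,0],1]])

```text
t: 1.1
eef_pos: [406.2, 185.1, 249.6]
tcp_rot: [-3.141, 0.0, 2.738]
ft_force: [0.4, 1.0, 0.8]
opening: 0.998
grip_force: 0.0
```

Emit:
move_arm(commands=[[[1.6,-4.3,0],[0,0,0],0.8],[[1.6,-4.3,0],[0,0,0],0.6],[[1.6,-4.3,0],[0,0,0],0.5],[[1.6,-4.3,0],[0,0,0],0.5],[[1.6,-4.3,0],[0,0,0],0.5],[[0,0,0],[0,0,0],0.5],[[0,0,0],[0,0,0],0.5]])

```text
t: 1.8
eef_pos: [484.6, -26.3, 249.2]
tcp_rot: [3.142, -0.001, 2.741]
ft_force: [0.7, 0.9, -0.5]
opening: 0.509
grip_force: 0.0
```

Run:
```python
from h import *
import pickle
i=camera_info("wrist");im=read_camera("wrist");pickle.dump(i,open("w1.pkl","wb"))
cv2.imwrite("pics/w1.png",im);print(state()["eef_pos"])
```

```text
[484.31952371 -25.45342808 249.33630908]
```

View pics/w1.png

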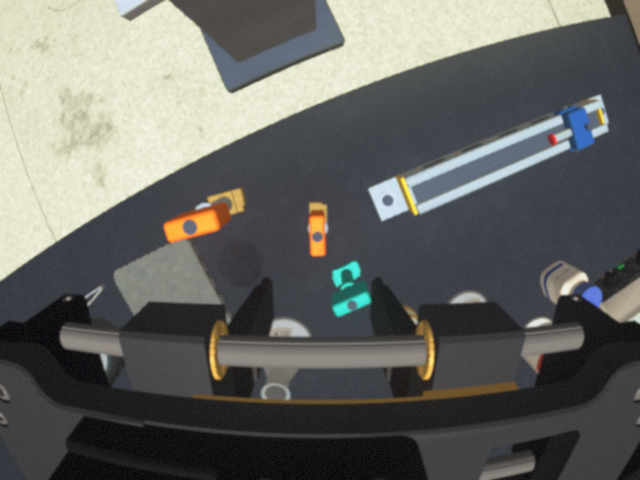

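The wrist view shows the small anchor's top at (317,236), the big one at (190,227), and the turquoise one at (350,300). The strut runs from (385,198) to (600,113), with the plunger at (553,139). I'll crop the anchor and the strut.

Run:
```python
from h import *
import pickle
i=pickle.load(open("w1.pkl","rb"));im=cv2.imread("pics/w1.png")
m=np.zeros((600,800,3),np.uint8)
m[:320,:800]=cv2.resize(im[90:218,300:620][:, :],(800,320),interpolation=cv2.INTER_CUBIC)
m[320:600,:240]=cv2.resize(im[196:266,290:350],(240,280),interpolation=cv2.INTER_CUBIC)
m[320:600,260:540]=cv2.resize(im[90:160,540:610],(280,280),interpolation=cv2.INTER_CUBIC)
m[320:600,550:800]=cv2.resize(im[165:227,365:427],(250,280),interpolation=cv2.INTER_CUBIC)
cv2.imwrite("pics/w1c.png",m)
```

```text
(no output)
```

View pics/w1c.png

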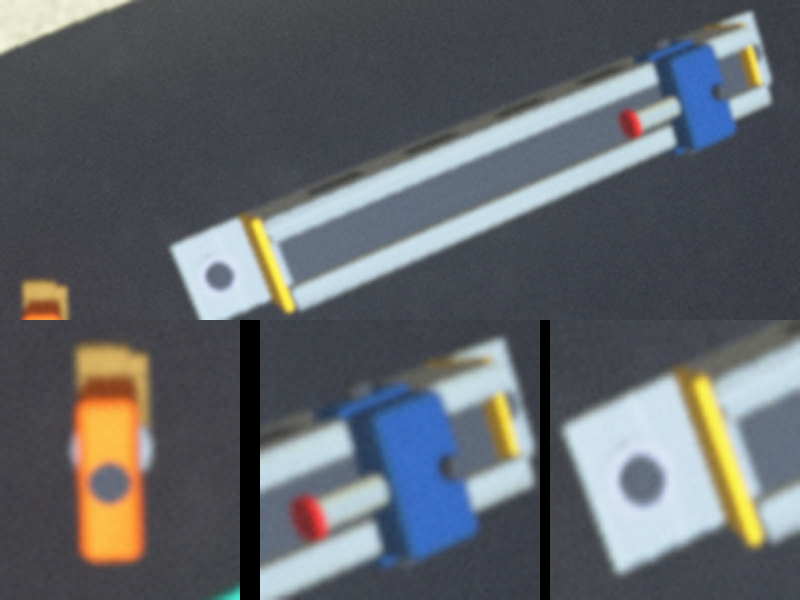

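Run:
```python
from h import *
import pickle
np.set_printoptions(precision=1,suppress=True)
i=pickle.load(open("w1.pkl","rb"))
a=lambda u,v:(290+u/4,196+(v-320)/4)
for p in [(110,484),(109,398),(111,562)]:print("anch",onz("wrist",*a(*p),96,i))
for l,r,y in [(76,141,410),(80,144,550)]:print("wing edges",onz("wrist",*a(l,y),96,i),onz("wrist",*a(r,y),96,i))
L=lambda q,z,n:print(n,[onz("wrist",300+u/2.5,90+v/2.5,z,i)[:2] for u,v in q])
L([(270,217),(655,67)],41,"outer lowx")
L([(275,238),(655,87)],41,"inner lowx")
L([(290,289),(675,136)],41,"inner highx")
L([(300,309),(680,152),(770,104)],41,"outer highx")
L([(253,219),(294,311)],41,"near cap outer top")
L([(219,275)],3,"foot hole")
L([(171,247),(202,320)],3,"foot end")
b=lambda u,v:(540+(u-260)/4,90+(v-320)/4)
print("plunger",onz("wrist",*b(312,517),50.5,i), "capfar", onz("wrist",*b(490,397),41,i),onz("wrist",*b(512,457),41,i),"end",onz("wrist",*b(503,338),3,i))
print("blue corners",[onz("wrist",*b(*p),65,i)[:2] for p in [(375,415),(410,560)]])
print("side/scene top dot tri",tri(ray("wrist",*a(110,484),i),ray("scene",321.9,310.25),ray("side",292.1,257.75)))
```

```text
anch [490.5 -31.4  96. ]
anch [472.3 -23.9  96. ]
anch [507.5 -38.4  96. ]
wing edges [472.  -31.7  96. ] [477.6 -18.4  96. ]
wing edges [502.1 -43.8  96. ] [507.8 -30.4  96. ]
outer lowx [array([480.2,  74.1]), array([479.3, 280.9])]
inner lowx [array([489.3,  73. ]), array([488.2, 277.4])]
inner highx [array([512. ,  71.5]), array([513.7, 281.5])]
outer highx [array([521.7,  72.7]), array([521.9, 282.1]), array([516.9, 351.1])]
near cap outer top [array([478.4,  67. ]), array([521.6,  70. ])]
foot hole [array([502.8,  49.3])]
foot end [array([482.5,  33.5]), array([519.5,  34.4])]
plunger [498.2 251.8  50.5] capfar [485.6 342.4  41. ] [505.8 345.2  41. ] end [475.  390.9   3. ]
blue corners [array([474.7, 274.3]), array([516.8, 272.9])]
side/scene top dot tri [490.2 -32.2  96.3]
```

Emit:
move_arm(commands=[[[0.6,-0.6,-3],[0,0,1],0.45],[[0,0,-4],[0,0,0],0.45],[[0,0,-4],[0,0,0],0.45],[[0,0,-3.5],[0,0,0],0.45],[[0,0,-2.5],[0,0,0],0.45],[[0,0,-1.5],[0,0,0],0.45],[[0,0,0],[0,0,0],0.45]])

```text
t: 2.55
eef_pos: [489.6, -30.3, 63.2]
tcp_rot: [-3.141, -0.003, 2.762]
ft_force: [0.1, -0.2, -0.1]
opening: 0.449
grip_force: 0.0
```

Run:
```python
from h import *
cv2.imwrite("pics/w2.png",read_camera("wrist"));print(state())
```

```text
{'t': 2.6, 'joints': array([-1.97127611e-01,  5.30059831e-01,  2.02801378e+00,  3.10121594e-04,
        5.85207534e-01, -1.38857769e+00]), 'qvel': array([-8.54777845e-03, -3.17378539e-02, -1.86612721e-02, -1.46563145e-05,
        1.38377812e-02, -4.76134921e-04]), 'tau': array([-1.01888599e-01, -5.00144398e+01, -1.34190792e+01, -1.12027986e-02,
       -1.51760755e-01,  9.03494773e-03]), 'eef_pos': array([490.18636496, -30.6517124 ,  64.37387853]), 'tcp_rot': array([-3.14145471e+00, -1.69152130e-03,  2.76198763e+00]), 'ft_force': array([ 0.28880975,  0.60711675, -0.34874409]), 'moment': array([ 0.01246159,  0.00432127, -0.0247064 ]), 'grip_force': 0.0, 'opening': 0.4503227755431306}
```

View pics/w2.png

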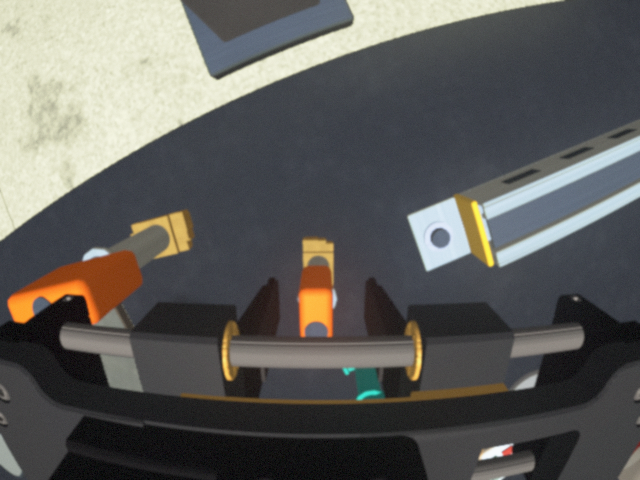

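The wing at (316,300) sits between the fingers at (262,300) and (380,300), so I'll close on it.

Emit:
move_arm(commands=[[[0,0,0],[0,0,0],0.3],[[0,0,0],[0,0,0],0.2],[[0,0,0],[0,0,0],0.15],[[0,0,0],[0,0,0],0.05],[[0,0,0],[0,0,0],0],[[0,0,0],[0,0,0],0],[[0,0,0],[0,0,0],0],[[0,0,0],[0,0,0],0]])

```text
t: 3.4
eef_pos: [490.9, -32.0, 65.1]
tcp_rot: [3.141, 0.001, 2.76]
ft_force: [1.1, 1.1, 5.6]
opening: 0.147
grip_force: 30.0
```

Emit:
move_arm(commands=[[[0,0,1],[0,0,0],0],[[0,0,3],[0,0,0],0],[[0,0,4],[0,0,0],0],[[0.1,2,2],[0,0,-6],0],[[0.1,3,0],[0,0,-8],0],[[0.1,3,0],[0,0,-8],0],[[0.1,3,0],[0,0,-8],0],[[0.1,3,0],[0,0,-8],0],[[0.1,3,0],[0,0,-8],0],[[0.1,2,0],[0,0,-8],0]])

```text
t: 4.4
eef_pos: [497.3, 159.6, 165.1]
tcp_rot: [-3.142, -0.0, 1.813]
ft_force: [0.5, 0.0, -1.5]
opening: 0.149
grip_force: 30.0
```

Emit:
move_arm(commands=[[[0.2,1,0],[0,0,-8],0],[[0,0.5,0],[0,0,-6],0],[[0,0,0],[0,0,0],0],[[0,0,0],[0,0,0],0],[[0,0,0],[0,0,0],0]])

```text
t: 4.9
eef_pos: [499.6, 172.6, 164.8]
tcp_rot: [-3.142, 0.0, 1.575]
ft_force: [0.2, 0.4, -1.4]
opening: 0.142
grip_force: 30.0
```

Run:
```python
from h import *
import pickle
print(state())
D={}
for n in ["wrist","scene","side"]:
    i=camera_info(n);im=read_camera(n);D[n]=(i,im)
pickle.dump(D,open("w3.pkl","wb"))
w=D["wrist"][1]; cv2.imwrite("pics/w3.png",w)
```

```text
{'t': 4.9, 'joints': array([ 2.07644277e-01,  4.15652632e-01,  1.85209752e+00, -1.29946493e-04,
        8.73934654e-01,  2.03075178e-01]), 'qvel': array([-0.0037901 ,  0.00196363,  0.00301109,  0.00055616, -0.00219443,
        0.01247536]), 'tau': array([ 2.64980849e-01, -5.28289247e+01, -2.20968515e+01,  7.41847674e-02,
        2.84676236e-02, -1.92835269e-02]), 'eef_pos': array([499.56249263, 172.56726057, 164.80593534]), 'tcp_rot': array([-3.14152248e+00,  1.16182300e-04,  1.57544884e+00]), 'ft_force': array([ 0.24943647,  0.36042464, -1.39710577]), 'moment': array([-0.09772742,  0.05574289,  0.02427741]), 'grip_force': 29.995492075449874, 'opening': 0.14221870604775955}
```

View pics/w3.png

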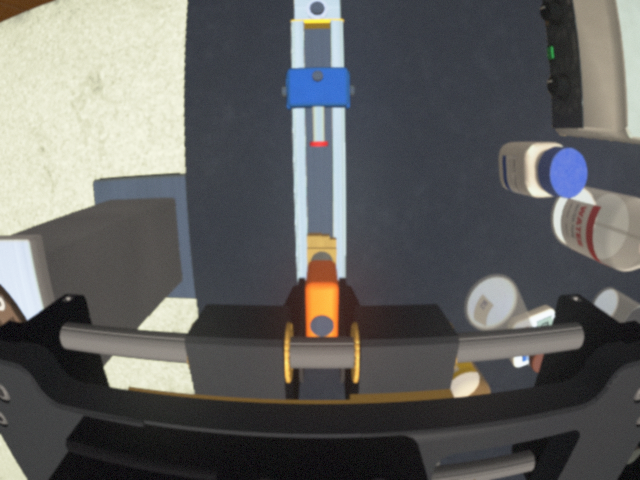

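The strut runs straight up the picture with its slot edges at about x 305 and 332. The plunger is at (318,144), the stop is at rows 66-105, and the held nut is at (322,243). I'll fit the lip edges numerically.

Run:
```python
from h import *
import pickle
np.set_printoptions(precision=2,suppress=True)
D=pickle.load(open("w3.pkl","rb"));i,im=D["wrist"]
g=cv2.GaussianBlur(im,(3,3),0).astype(float).sum(2)/3
P=[[],[],[],[]]
for v in range(112,232,4):
    if 138<v<150: continue
    row=g[v,280:360];m=(row>135).astype(int);d=np.diff(m);e=[]
    for k in np.where(d!=0)[0]:
        e.append((d[k],280+k+(135-row[k])/(row[k+1]-row[k])))
    if len(e)==4:
        for j in range(4):P[j].append(onz("wrist",e[j][1]+0.0,v,41,i)[:2])
    elif v%8==0: print(v,e)
for p in P:
    p=np.array(p); 
    if len(p)<5: print(len(p));continue
    f=np.polyfit(p[:,1],p[:,0],1);print(len(p),"x at y=175,250:",np.polyval(f,[175,250]),"deg",90-np.degrees(np.arctan(f[0])))
for u,v,z in [(318,146.5,43.5),(318,144,50.5)]: print("plunger",onz("wrist",u,v,z,i))
# wing segmentation
h=cv2.cvtColor(im,cv2.COLOR_BGR2HSV);w=((h[...,0]<14)&(h[...,1]>190)&(h[...,2]>200)).astype(np.uint8)[270:340,290:350]
for v in range(285,336,6):
    r=np.where(w[v-270])[0]
    if len(r): print(v,onz("wrist",290+r[0]-.5,v,164.8+31,i)[:2],onz("wrist",290+r[-1]+.5,v,164.8+31,i)[:2])
print("dot",onz("wrist",321.5,325,164.8+31,i))
# nut leading edge
print("nut corners",onz("wrist",307,236,164.8-56,i),onz("wrist",337,236,164.8-56,i))
r=im[138:150,310:328].astype(int); red=(r[...,2]-r[...,1])>60; y,x=np.where(red); print("red",310+x.min(),310+x.max(),138+y.min(),138+y.max())
```

```text
112 [(np.int64(1), np.float64(291.5038167938931)), (np.int64(-1), np.float64(305.40845070422534)), (np.int64(1), np.float64(311.26153846153846)), (np.int64(-1), np.float64(324.5211267605634)), (np.int64(1), np.float64(330.4918032786885)), (np.int64(-1), np.float64(344.7121212121212))]
120 [(np.int64(1), np.float64(291.6046511627907)), (np.int64(-1), np.float64(305.59154929577466)), (np.int64(1), np.float64(311.56140350877195)), (np.int64(-1), np.float64(324.75342465753425)), (np.int64(1), np.float64(330.51724137931035)), (np.int64(-1), np.float64(344.7925925925926))]
128 [(np.int64(1), np.float64(291.42335766423355)), (np.int64(-1), np.float64(305.9642857142857)), (np.int64(1), np.float64(311.8076923076923)), (np.int64(-1), np.float64(324.7631578947368)), (np.int64(1), np.float64(330.6078431372549)), (np.int64(-1), np.float64(344.8814814814815))]
136 [(np.int64(1), np.float64(291.8333333333333)), (np.int64(-1), np.float64(306.3538461538462)), (np.int64(1), np.float64(312.0975609756098)), (np.int64(-1), np.float64(324.93506493506493)), (np.int64(1), np.float64(331.09090909090907)), (np.int64(-1), np.float64(344.97777777777776))]
20 x at y=175,250: [478.29 476.89] deg 91.07512230375346
20 x at y=175,250: [489.73 487.96] deg 91.35123174887768
20 x at y=175,250: [508.57 507.71] deg 90.65971157691949
20 x at y=175,250: [520.4  518.71] deg 91.28974119194032
plunger [497.3  246.94  43.5 ]
plunger [497.35 248.91  50.5 ]
285 [494.18 193.26] [506.31 193.32]
291 [493.75 190.62] [506.77 190.68]
297 [493.73 187.95] [506.82 188.01]
303 [493.7  185.24] [506.88 185.3 ]
309 [493.67 182.49] [506.94 182.56]
315 [493.64 179.7 ] [507.   179.76]
321 [494.02 176.87] [507.06 176.93]
327 [493.99 173.98] [507.12 174.04]
333 [493.96 171.05] [507.19 171.11]
dot [500.34 175.   195.8 ]
nut corners [491.15 191.61 108.8 ] [510.04 191.7  108.8 ]
red 310 327 141 146
```

Emit:
move_arm(commands=[[[-0.13,0,-2],[0,0,0.2],0],[[0,0,-2.5],[0,0,0],0],[[0,0,-1],[0,0,0],0],[[0,0,-0.3],[0,0,0],0],[[0,0,0],[0,0,0],0],[[0,0,-0.2],[0,0,0],0],[[0,0,-0.2],[0,0,0],0],[[0,0,-0.2],[0,0,0],0],[[0,0,0],[0,0,0],0]])

```text
t: 5.95
eef_pos: [498.3, 173.0, 100.6]
tcp_rot: [3.142, 0.0, 1.577]
ft_force: [0.3, 0.4, -1.2]
opening: 0.145
grip_force: 30.0
```

Emit:
move_arm(commands=[[[0,0,-0.1],[0,0,0],0],[[0,0,-0.1],[0,0,0],0],[[0,0,-0.1],[0,0,0],0],[[0,0,0],[0,0,0],0],[[0,0,0],[0,0,0],0]])

```text
t: 6.45
eef_pos: [498.4, 173.0, 97.6]
tcp_rot: [3.142, 0.0, 1.577]
ft_force: [0.5, -0.1, -2.1]
opening: 0.144
grip_force: 30.0
```

Emit:
move_arm(commands=[[[0,0,-0.1],[0,0,0],0],[[0,0,-0.1],[0,0,0],0],[[0,0,0],[0,0,0],0],[[0,0,0],[0,0,0],0]])

```text
t: 6.85
eef_pos: [498.4, 173.0, 95.6]
tcp_rot: [3.142, 0.0, 1.577]
ft_force: [-0.6, -0.5, -2.6]
opening: 0.147
grip_force: 30.0
```

Emit:
move_arm(commands=[[[-0.02,1,0],[0,0,0],0],[[-0.02,1,0],[0,0,0],0],[[-0.02,1,0],[0,0,0],0],[[-0.02,1,0],[0,0,0],0],[[-0.02,1,0],[0,0,0],0],[[-0.01,0.5,0],[0,0,0],0],[[0,0,0],[0,0,0],0],[[0,0,0],[0,0,0],0],[[0,0,0],[0,0,0],0]])

```text
t: 7.75
eef_pos: [497.3, 227.7, 95.6]
tcp_rot: [3.142, 0.0, 1.577]
ft_force: [-0.0, -0.1, -2.3]
opening: 0.146
grip_force: 30.0
```

```bash
cat > s.py <<'E'
from h import *
F=[];M=[];Q=[]
for k in range(6):
    im=read_camera("scene");s=state();F.append(s["ft_force"]);M.append(s["moment"]);Q.append(s["eef_pos"])
print(np.round(np.mean(F,0),2),np.round(np.std(F,0),2),np.round(np.mean(M,0),3),np.round(np.mean(Q,0),2),s["t"],s["tcp_rot"])
import sys;cv2.imwrite(f"pics/{sys.argv[1]}.png",im)
E
python3 s.py s1
```

```text
[-0.02 -0.08 -1.91] [0.45 0.36 0.29] [-0.068  0.044 -0.013] [497.34 227.71  95.69] 8.05 [3.14149610e+00 3.48473188e-05 1.57666329e+00]
```

Slide further in 3 mm steps, watching the force.

Emit:
move_arm(commands=[[[-0.01,0.3,0],[0,0,0],0],[[-0.01,0.3,0],[0,0,0],0],[[0,0.2,0],[0,0,0],0],[[0,0,0],[0,0,0],0],[[0,0,0],[0,0,0],0]])

```text
t: 8.55
eef_pos: [497.0, 236.1, 95.6]
tcp_rot: [3.142, 0.0, 1.577]
ft_force: [0.5, 0.1, -1.3]
opening: 0.146
grip_force: 30.0
```

```bash
python3 s.py s2
```

```text
[ 0.06 -0.1  -2.09] [0.67 0.7  0.39] [-0.102  0.07  -0.013] [497.07 235.95  95.65] 8.85 [3.14152957e+00 4.20674404e-05 1.57685036e+00]
```

Emit:
move_arm(commands=[[[0,0.2,0],[0,0,0],0],[[0,0,0],[0,0,0],0],[[0,0,0],[0,0,0],0]])

```text
t: 9.15
eef_pos: [497.1, 238.0, 95.6]
tcp_rot: [3.142, 0.0, 1.577]
ft_force: [-0.3, 0.5, -1.3]
opening: 0.145
grip_force: 30.0
```

```bash
python3 s.py s3
```

```text
[-0.25 -0.13 -1.84] [0.41 0.31 0.43] [-0.077  0.065  0.012] [497.08 237.98  95.65] 9.45 [3.14149943e+00 1.17897566e-05 1.57689537e+00]
```

Emit:
move_arm(commands=[[[0,0.2,0],[0,0,0],0],[[0,0,0],[0,0,0],0],[[0,0,0],[0,0,0],0]])

```text
t: 9.75
eef_pos: [497.0, 239.9, 95.7]
tcp_rot: [3.142, 0.0, 1.577]
ft_force: [-0.6, -2.4, -1.0]
opening: 0.145
grip_force: 30.0
```

```bash
python3 s.py s4
```

```text
[-0.22 -1.74 -1.66] [0.5  0.29 0.33] [-0.49   0.056 -0.01 ] [497.06 239.92  95.66] 10.05 [3.14151559e+00 2.81418506e-05 1.57687404e+00]
```

Emit:
move_arm(commands=[[[0,0.2,0],[0,0,0],0],[[-0.01,0.2,0],[0,0,0],0],[[0,0.1,0],[0,0,0],0],[[0,0,0],[0,0,0],0],[[0,0,0],[0,0,0],0]])

```text
t: 10.55
eef_pos: [497.0, 245.0, 95.7]
tcp_rot: [3.141, 0.0, 1.577]
ft_force: [0.8, -2.6, -2.0]
opening: 0.147
grip_force: 30.0
```

```bash
python3 s.py s5
python3 - <<'E'
from h import *
import pickle
np.set_printoptions(precision=2,suppress=True)
i,im=pickle.load(open("w3.pkl","rb"))["wrist"]
def dot(im,x0,x1,y0,y1):
    g=im[y0:y1,x0:x1].astype(int);m=((g[...,2]<130)).astype(np.uint8)
    n,l,s,c=cv2.connectedComponentsWithStats(m);k=1+np.argmax(s[1:,4]);print(s[k],c[k]+[x0,y0]);return c[k]+[x0,y0]
d=dot(im,308,335,312,338);print(onz("wrist",*d,195.8,i)-[499.56,172.57,0])
j=camera_info("wrist") # camera->tcp transform constant
w1=pickle.load(open("w1.pkl","rb"));m1=cv2.imread("pics/w1.png");d=dot(m1,310,325,228,246)
p=onz("wrist",*d,96,w1)[:2]-[490.9,-32.0];a=np.radians(158.1);print("r tool x,y",p@[np.cos(a),np.sin(a)],p@[np.sin(a),-np.cos(a)])
E
```

```text
[-0.06 -2.79 -1.14] [0.59 0.36 0.18] [-0.678  0.078  0.018] [496.97 244.94  95.65] 10.85 [3.14155347e+00 2.78043382e-05 1.57682492e+00]
[  3   5  21  21 324] [321.49 326.08]
[  0.78   1.91 195.8 ]
[ 3  5  9  8 52] [316.98 236.38]
r tool x,y 1.1429332012770206 -0.06694542797405571
```

Emit:
move_arm(commands=[[[0,0,-0.1],[0,0,0],0],[[0,0,-0.1],[0,0,0],0],[[0,0,-0.1],[0,0,0],0],[[0,0,-0.1],[0,0,0],0],[[0,0,0],[0,0,0],0],[[0,0,0],[0,0,0],0]])

```text
t: 11.45
eef_pos: [497.1, 245.0, 92.1]
tcp_rot: [3.141, -0.0, 1.577]
ft_force: [-0.8, -2.7, 5.9]
opening: 0.142
grip_force: 30.0
```

```bash
python3 s.py s6
```

```text
[-1.61 -3.48  5.97] [0.23 0.54 0.38] [-0.797  0.438 -0.004] [497.09 244.99  92.06] 11.75 [ 3.14108270e+00 -1.13571420e-04  1.57691168e+00]
```

Emit:
move_arm(commands=[[[0,0,-0.1],[0,0,0],0],[[0,0,-0.1],[0,0,0],0],[[0,0,-0.1],[0,0,0],0],[[0,0,-0.05],[0,0,0],0],[[0,0,0],[0,0,0],0],[[0,0,0],[0,0,0],0]])

```text
t: 12.35
eef_pos: [497.1, 245.0, 89.0]
tcp_rot: [3.141, -0.0, 1.577]
ft_force: [-1.7, -3.2, 11.4]
opening: 0.148
grip_force: 30.0
```

```bash
python3 s.py s7
```

```text
[-2.74 -4.17 10.98] [0.24 0.31 0.68] [-0.882  0.719 -0.   ] [497.12 245.03  88.99] 12.65 [ 3.14075155e+00 -2.42992090e-04  1.57687089e+00]
```

Emit:
move_arm(commands=[[[0,0,-0.08],[0,0,0],0],[[0,0,0],[0,0,0],0],[[-0.02,0,0],[0,0,-6],0],[[-0.02,0,0],[0,0,-6],0],[[-0.02,0.01,0],[0,0,-6],0],[[-0.01,0.01,0],[0,0,-6],0],[[0,0,0],[0,0,0],0],[[0,0,0],[0,0,0],0]])

```text
t: 13.45
eef_pos: [496.9, 245.4, 88.4]
tcp_rot: [3.14, -0.002, 1.158]
ft_force: [-2.2, -2.8, 12.0]
opening: 0.142
grip_force: 30.0
```

```bash
python3 s.py s8
```

```text
[-1.68 -2.96 11.62] [0.85 0.34 0.4 ] [-0.734  0.425 -0.08 ] [496.94 245.45  88.44] 13.75 [ 3.13997529e+00 -1.58755895e-03  1.15779806e+00]
```

Emit:
move_arm(commands=[[[-0.02,0.01,0],[0,0,-8],0],[[-0.02,0.01,0],[0,0,-8],0],[[-0.01,0.01,0],[0,0,-8],0],[[-0.01,0.01,0],[0,0,-8],0],[[0,0,0],[0,0,0],0]])

```text
t: 14.25
eef_pos: [496.4, 245.9, 88.5]
tcp_rot: [3.141, -0.002, 0.595]
ft_force: [-0.9, -3.4, 11.6]
opening: 0.143
grip_force: 30.0
```

```bash
python3 s.py s9
```

```text
[-1.37 -2.77 11.59] [0.27 0.27 0.49] [-0.676  0.434 -0.097] [496.41 245.9   88.47] 14.55 [ 3.14102403e+00 -2.35987881e-03  5.99295871e-01]
```

Emit:
move_arm(commands=[[[-0.01,0.02,0],[0,0,-8],0],[[-0.01,0.02,0],[0,0,-8],0],[[0,0.02,0],[0,0,-8],0],[[0,0.02,0],[0,0,-7],0],[[0,0,0],[0,0,0],0],[[0,0,0],[0,0,0],0]])

```text
t: 15.15
eef_pos: [496.2, 246.6, 88.5]
tcp_rot: [-3.141, -0.002, 0.058]
ft_force: [-1.7, -1.7, 12.1]
opening: 0.143
grip_force: 30.0
```

```bash
python3 s.py s10
```

```text
[-1.29 -2.49 11.85] [0.44 0.74 0.23] [-0.664  0.511 -0.094] [496.18 246.67  88.45] 15.45 [-3.14090992e+00 -2.19655185e-03  5.82135484e-02]
```

Emit:
move_arm(commands=[[[0,0,0],[0,0,-3],0],[[0,0,0],[0,0,0],0],[[0,0,0.1],[0,0,0],0],[[0,0,0.1],[0,0,0],0],[[0,0,0],[0,0,0],0],[[0,0,0],[0,0,0],0]])

```text
t: 16.05
eef_pos: [496.2, 246.7, 90.3]
tcp_rot: [-3.141, -0.002, 0.006]
ft_force: [-0.2, -2.0, 10.4]
opening: 0.148
grip_force: 30.0
```

```bash
python3 s.py s11
```

```text
[-0.84 -1.98  9.63] [0.46 0.33 0.37] [-0.581  0.401 -0.055] [496.17 246.69  90.3 ] 16.35 [-3.14083052e+00 -2.04491013e-03  5.94358653e-03]
```

Emit:
move_arm(commands=[[[0,0,0.1],[0,0,0],0],[[0,0,0.05],[0,0,0],0],[[0,0,0],[0,0,0],0],[[0,0,0],[0,0,0],0]])

```text
t: 16.75
eef_pos: [496.1, 246.7, 91.6]
tcp_rot: [-3.141, -0.002, 0.006]
ft_force: [-0.9, -1.5, 8.2]
opening: 0.146
grip_force: 30.0
```

```bash
python3 s.py s12
```

```text
[-0.34 -1.98  7.63] [0.36 0.33 0.44] [-0.522  0.259 -0.076] [496.15 246.68  91.6 ] 17.05 [-3.14086318e+00 -1.92225594e-03  5.94477995e-03]
```

Emit:
move_arm(commands=[[[0,0,0.05],[0,0,0],0],[[0,0,0.05],[0,0,0],0],[[0,0,0],[0,0,0],0],[[0,0,0],[0,0,0],0]])

```text
t: 17.45
eef_pos: [496.1, 246.6, 92.4]
tcp_rot: [-3.141, -0.002, 0.006]
ft_force: [0.4, -1.2, 6.5]
opening: 0.145
grip_force: 30.0
```

```bash
python3 s.py s13
```

```text
[ 0.58 -1.62  6.44] [0.31 0.45 0.34] [-0.44   0.083 -0.056] [496.13 246.65  92.43] 17.75 [-3.14093940e+00 -1.77556735e-03  5.96988432e-03]
```

Emit:
move_arm(commands=[[[0,0,0.05],[0,0,0],0],[[0,0,0],[0,0,0],0],[[0,0,0],[0,0,0],0]])

```text
t: 18.05
eef_pos: [496.1, 246.7, 92.7]
tcp_rot: [-3.141, -0.001, 0.006]
ft_force: [2.4, -2.0, 3.7]
opening: 0.147
grip_force: 30.0
```

```bash
python3 s.py s14
```

```text
[ 2.94 -0.42  4.9 ] [0.48 0.28 0.57] [-0.056 -0.531 -0.034] [496.04 246.62  92.65] 18.35 [-3.14110843e+00 -1.37467333e-03  6.03448475e-03]
```

Emit:
move_arm(commands=[[[0.05,0,0],[0,0,0],0],[[0,0,0],[0,0,0],0],[[0,0,0.05],[0,0,0],0],[[0,0,0],[0,0,0],0],[[0,0,0],[0,0,0],0]])

```text
t: 18.85
eef_pos: [496.1, 246.5, 92.7]
tcp_rot: [-3.141, -0.0, 0.006]
ft_force: [3.3, 2.2, -2.0]
opening: 0.143
grip_force: 30.0
```

```bash
python3 s.py s15
```

```text
[ 3.73  2.58 -2.93] [0.38 0.3  0.94] [ 0.659 -0.715 -0.028] [496.06 246.52  92.7 ] 19.15 [-3.14145295e+00 -9.02101441e-05  6.00160115e-03]
```

Emit:
move_arm(commands=[[[0,0,-0.03],[0,0,0],0],[[0,0,0],[0,0,0],0.16],[[0,0,0],[0,0,0],0.2],[[0,0,0],[0,0,0],0.3],[[0,0,0],[0,0,0],0.45],[[0,0,0],[0,0,0],0.45],[[0,0,0],[0,0,0],0.45]])

```text
t: 19.85
eef_pos: [495.9, 246.3, 92.5]
tcp_rot: [3.141, 0.0, 0.006]
ft_force: [-0.2, 0.6, -0.1]
opening: 0.439
grip_force: 0.0
```

```bash
python3 s.py s16;python3 - <<'E'
from h import *
import pickle
i=camera_info("wrist");im=read_camera("wrist");pickle.dump((i,im),open("w4.pkl","wb"));cv2.imwrite("pics/w4.png",im)
E
```

```text
[ 0.61 -0.   -0.24] [0.46 0.68 0.34] [-0.037  0.16  -0.024] [495.95 246.36  92.55] 20.15 [3.14150331e+00 5.50237750e-05 6.14496437e-03]
```

View pics/w4.png

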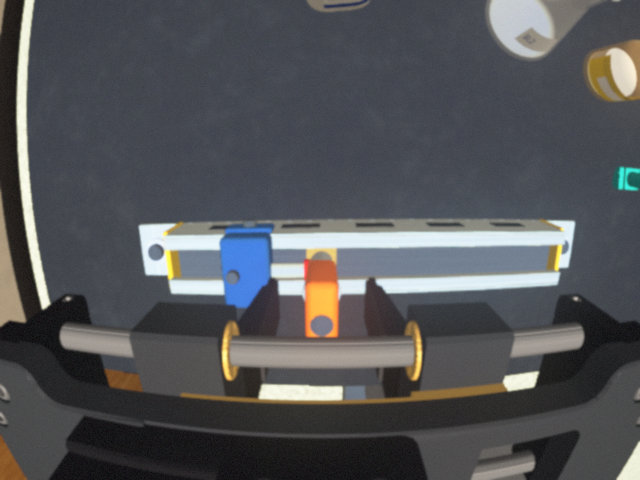

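The anchor stands crosswise at (322,300), with the nut under the lips and the red plunger against the shank at (307,268). The fingers are clear of it, so I'll withdraw straight up.

Emit:
move_arm(commands=[[[0,0,0.5],[0,0,0],0.45],[[0,0,2],[0,0,0],0.45],[[0,0,3],[0,0,0],0.45],[[0,0,4],[0,0,0],0.45],[[0,0,4],[0,0,0],0.45],[[0,0,2],[0,0,0],0.45],[[-3,0,0],[0,0,0],0.45],[[-3,0,0],[0,0,0],0.45],[[0,0,0],[0,0,0],0.45],[[0,0,0],[0,0,0],0.45]])

```text
t: 21.2
eef_pos: [436.1, 246.6, 248.3]
tcp_rot: [-3.141, -0.001, 0.007]
ft_force: [-0.3, -0.2, -0.6]
opening: 0.449
grip_force: 0.0
```

Run:
```python
from h import *
import pickle
i=camera_info("wrist");w=read_camera("wrist");pickle.dump((i,w),open("w5.pkl","wb"));s=read_camera("scene");d=read_camera("side")
print(state()["eef_pos"],state()["t"])
m=np.zeros((600,800,3),np.uint8)
m[:320,:]=cv2.resize(w[150:310,150:550],(800,320),interpolation=cv2.INTER_CUBIC)
m[320:,:400]=cv2.resize(s[190:260,185:285],(400,280),interpolation=cv2.INTER_CUBIC)
m[320:,400:]=cv2.resize(d[185:255,225:325],(400,280),interpolation=cv2.INTER_CUBIC)
cv2.imwrite("pics/w5.png",m)
```

```text
[436.81853498 246.40125555 247.56998272] 21.35
```

View pics/w5.png

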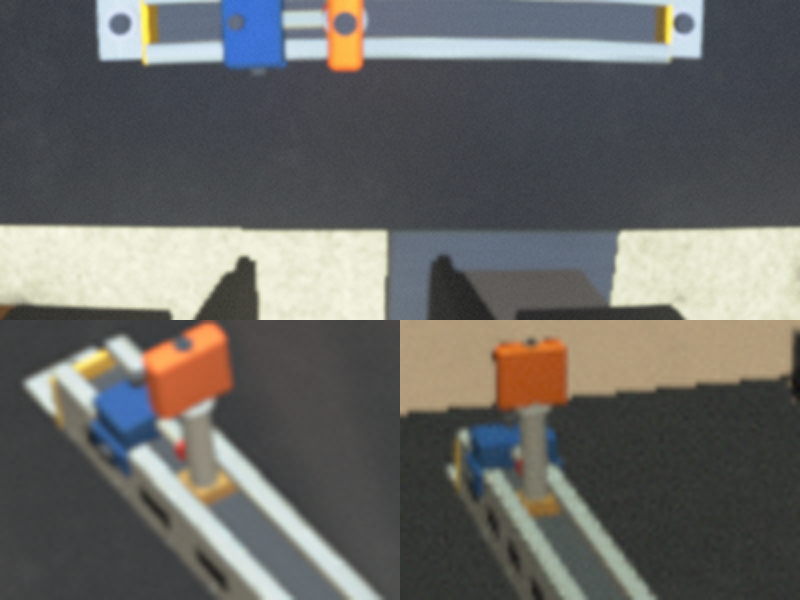

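The anchor stands upright and crosswise, centred in the slot. The plunger is in contact with the shank and pushed in by about 6 mm.

```bash
python3 -c "
from cell import *
print(env.job_done())"
```

```text
the job is handed in; nothing more can be done
None
```

I handed the job in at about 21 s of the 64 s: the small orange-winged anchor stands locked crosswise in the strut, upright and released, with the plunger pushed in by an estimated 6 mm (judged from the contact position, not read directly); the verdict was not shown.

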